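# Fill the caster-ball dispenser and hold its sprung gate half open

## Task

Use the scoop to take all three yellow balls out of the grey bin and tip them into the dispenser's green hopper while its gate is shut, then stand the scoop upright on the bench and let go of it. Then take the red tab, raise the sprung gate to half of its travel (yellow pointers level with the white marks; never past three quarters) so that the balls roll out into the grey tray, and finish while still holding the gate there. Leave the caster, the carton and the screwdriver alone.

Things in the scene. Friction and masses are not known exactly. Their poses are not given: they have to be found in the camera images.
- scoop: loose aluminium scoop, 130 to 210 g, 78 wide (x) x 80 long (y) x 44 mm high, with an orange post handle. Origin: centre of the underside; z up; +y is the open mouth, the other three sides are walled, 3 mm sheet, 42 mm high, the sides ending 26 mm short of the lip. A strap over the top at 40 to 44 mm (balls pass under it) bears the post. Starts standing on the bench between bin and dispenser.
- scoop_grip (a point): centre of the scoop's orange post, at x = 0, y = -5, z = 80 mm in the scoop's frame. The post is 16 (x) x 28 mm (y), upright from z = 43 to 105 mm. Grip it across its x
- bin: fixed grey open bin with the balls, outside 96 (x) x 206 (y) x 45 mm high, walls and floor 5 mm: the scoop fits lengthwise with 4 mm each side. Origin: centre of the underside, y along its length. The balls start in the +y half (centres 10 to 70 mm from the middle); lower the scoop into the empty -y half, mouth to +y, and push it along the floor to the +y end wall: the balls roll in.
- ball1_center (a point): centre of a yellow plastic ball for ball casters, 26 mm diameter, 13 g; polished, slippery, rolls freely
- ball2_center (a point): centre of a yellow plastic ball for ball casters, 26 mm diameter, 13 g; polished, slippery, rolls freely
- ball3_center (a point): centre of a yellow plastic ball for ball casters, 26 mm diameter, 13 g; polished, slippery, rolls freely
- dispenser: fixed green dispenser. Origin: under the hopper's centre, z up, +x towards outlet and tray. Hopper inside: x -63 to 65, y -50 to 50 mm, its floor sloping down (0.2 rad) to the outlet at +x, which is 100 mm wide, 70 mm high, closed by the gate. Dark steel guides beside the gate (y = +-60 mm) bear white marks on their +x side, 115 mm up: the yellow pointers are level with them at half travel.
- hopper_mouth (a point): centre of the hopper's open top (128 x 100 mm inside), level with its rim, 140 mm above the bench
- tray_floor (a point): middle of the floor of the grey catch tray beyond the gate, 6 mm above the bench; inside about 106 (dispenser x) x 100 mm (y), walls 50 mm high
- gate (a joint): lift of the sprung gate in m: 0 shut, 0.070 fully up, 0.035 half travel. It slides straight up on the dispenser. A spring pulls it down: about 2.6 N when shut, 7 N at half, 12 N fully up, plus 1.5 N of weight; let go, it snaps shut
- gate_tab (a point): centre of the red tab on top of the gate, 14 mm thick (dispenser x), 40 mm wide (dispenser y), 34 mm high; 172 mm above the bench when the gate is shut, so its lower edge stands 15 mm above the hopper's rim; it rises with the gate. Pinch it from above across its thickness or its width
- caster: bystander: twin-wheel caster lying plate down, about 44 x 38 x 55 mm, origin at the centre of its underside; to be left alone
- carton: bystander: green carton, 70 x 160 x 32 mm, origin at the centre of its underside; to be left alone
- screwdriver: bystander: screwdriver lying on the bench beyond the scoop, about 0.2 m long, below 40 mm high; to be left alone
There are look-alikes about, which are no part of the job. Leave any orange or turquoise look-alike of the part that bears ball1_center alone.

How it is judged:
By the outcome, as a careful person would: the job done as asked, in the order asked, and still so for the second after the job is handed in, while the arm keeps its last pose, push and grip.
It also fails if it takes over 72 s, if anything falls off the work surface, if the arm or the gripper's body presses on something with over 40 N, if the wrist force passes 120 N, or if a joint passes its speed limit or range.

## Robot

A 7-joint arm with a two-finger parallel gripper is mounted at the origin on the work surface. World frame = base frame: x ahead of the robot, y to its left, z up, the work surface at z = 0. Lengths are in m, angles in rad, forces in N, time in s.
With the tool pointing down it reaches from about 0.35 to 0.9 m from the base axis. Payload 8.1 kg.
Tool frame: the origin (TCP) lies midway between the tips of the shut fingers; the grasp point (between the pads) lies 19 mm behind it; z points along the fingers, y is the line along which they close (so a half turn about z gives the same grasp; the last joint's range is limited). The gripper opens to 92 mm and grips with 3 to 60 N. Pads are 19 mm wide; open, the fingers measure 130 mm over their backs; the gripper's body (75 mm by 190 mm) begins 47 mm behind the grasp point.
Start: joints at [-1.353, 0.434, 0.025, 1.573, -0.012, 1.134, -0.075], TCP at [0.197, 0.593, 0.227] pointing down, gripper open.
Joint ranges: [-2.62, 2.62], [-0.44, 2.09], [-1.27, 1.32], [0.08, 2.57], [-1.32, 4.46], [0.12, 2], [-2.74, 2.74]. Speed limits (rad/s): [2.22, 2.22, 3.01, 3.01, 3.14, 3.14, 3.14].

## Interface

Orientations are given as a rotation vector (axis times angle).
In Python, from cell import arm gives the robot as it stands.
- The arm moves only by the tool send_rows, never from a script. Its argument "increments" is a list of rows, each a list of 3 entries, a list of its own where there are three numbers: the finger opening in cm, from 0 to 9.18, then the shift along the tool's x, y, z in cm, then the turn, a rotation vector about the tool's x, y, z in rad. A call has 1 to 5 rows; each row shifts and turns the commanded pose from where the row before left it, along the tool's axes as they then stand; what a row does not reach is not made up. A row lasts 1/10 s, in which the tool goes at most 50 mm and 8.59 degrees, less where a joint would pass 70% of its speed; a pose out of reach is approached as far as the arm can. A call is refused whole if a number of a shift passes 5 or a number of a turn 0.15, either way. A call with a gripper value outside its range is refused whole. The fingers move at their own pace and stop on an object; "force" is the grip in N (left out, the last holds). Time passes only in rows, so rows that do not move let the fingers close. It gives the time, the measured TCP pose, the force, the opening and the grip force at its end, in the units of the state.
- arm.observe(): the state, without advancing time (a new reading comes with each control period).
- arm.get_image(name): name is "side" or "top"; returns the picture (400x640x3 uint8, red, green, blue); there is no depth.
- arm.camera_params(name): a dict with "camera_matrix" (3x3 intrinsics, pixels), "R" (3x3) and "t" (3): a world point X has camera coordinates R X + t. Camera axes: x right, y down, z forward; pixel columns grow to the right and rows downward; lengths in m; the calibration is good to about 2 mm. A picture is of the moment at which its call begins. camera_params takes no time and is no camera call.
- arm.sign_off(): hands the job in; it is judged then, once.
The state is a dict: "clock": time; "joints": joint angles; "dq": joint speeds; "joint_efforts": joint torques, N m; "position": TCP position; "ee_rot": TCP orientation; "force": force on the tool from outside, world axes, zero at the start; "ft_torque": the same for the moment, N m; "width": opening from 0.0 (shut) to 1.0 (fully open); "gripper_force": force on a finger pad.
Only numpy, scipy, OpenCV 4.12 (cv2) and the standard library are available. Lean on these libraries where they do the work, as an engineer would, in place of code of your own. Each camera call takes 0.05 s, during which the arm holds its last target. There are 200 camera calls.

## Working session

There is one attempt and no reset: what is moved stays moved. The work goes in short steps, Python scripts to look and compute and a tool call to move; the robot and the scene stay as the last step left them, time stands still between calls to the robot, and variables do not carry over. Pictures are saved under pics/ and viewed, at most 11 in all, crops included, and the job is handed in when it is done.

Besides the shell and the picture viewer there is one more tool, called after ">>>" as a command line: name --argument value ..., lists and objects as JSON in quotes. send_rows: Moves the arm, as the interface text tells. Its arguments: {"type":"object","properties":{"increments":{"type":"array"},"force":{"type":"number"}},"required":["increments"]}

```bash
mkdir -p pics; python3 - <<'E'
from cell import arm
import cv2
s=arm.observe();print(s)
for n in("side","top"):
    p=arm.camera_params(n);print(n,p)
    cv2.imwrite(f"pics/{n}0.png",arm.get_image(n)[:,:,::-1])
E
```

```text
{'clock': 0.0, 'joints': array([-1.35259067,  0.43522493,  0.02496894,  1.57412027, -0.01160349,
        1.13402352, -0.07510308]), 'dq': array([-0.00063264,  0.00027172, -0.00082639,  0.00135217,  0.00211026,
       -0.00057408,  0.00023147]), 'joint_efforts': array([-5.55147744e-04, -6.67820406e+01,  9.84716043e-01, -3.14468551e+01,
       -6.05141418e-02,  4.25667933e-02,  1.70570052e-04]), 'position': array([0.19696619, 0.59258792, 0.22593477]), 'ee_rot': array([-5.01853108e-01, -3.10112798e+00,  2.55511528e-03]), 'force': array([ 0.31977308, -0.05121227, -0.35848161]), 'ft_torque': array([ 0.03824633,  0.01454286, -0.00139428]), 'gripper_force': 0.0, 'width': 1.0006269021768226}
side {'camera_matrix': array([[467.72338607,   0.        , 313.19315376],
       [  0.        , 467.72338607, 201.00173305],
       [  0.        ,   0.        ,   1.        ]]), 'R': array([[ 9.94764699e-01, -1.02187530e-01, -9.49597361e-04],
       [-6.65514756e-02, -6.40750886e-01, -7.64858943e-01],
       [ 7.75505910e-02,  7.60917874e-01, -6.44197094e-01]]), 't': array([-0.57744549,  0.12085631,  1.08532477])}
top {'camera_matrix': array([[412.8859984 ,   0.        , 318.30587722],
       [  0.        , 412.8859984 , 198.55878992],
       [  0.        ,   0.        ,   1.        ]]), 'R': array([[-0.00253271, -0.99987405, -0.0156672 ],
       [-0.98830499,  0.00489157, -0.15241167],
       [ 0.15246911,  0.01509796, -0.98819291]]), 't': array([0.01881129, 0.59753645, 0.98737671])}
```

View pics/top0.png

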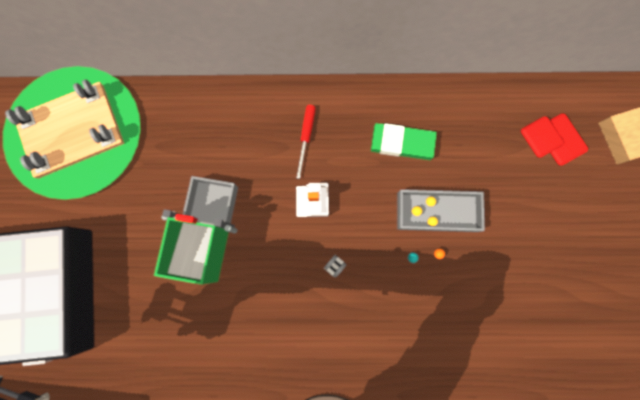

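View pics/side0.png

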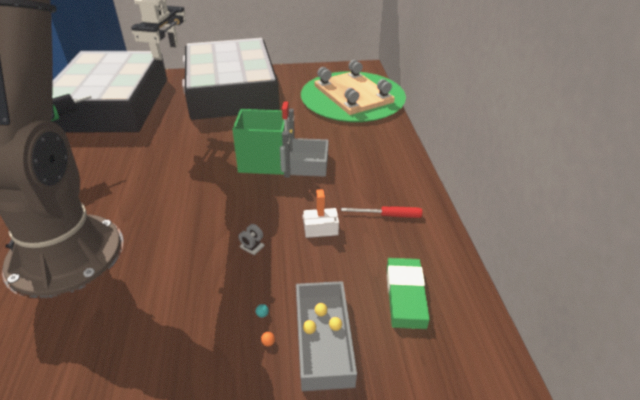

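The top view shows the bin with three yellow balls at (431,202), (417,211) and (432,221). The look-alikes are orange (440,254) and turquoise (413,258), both outside the bin. The scoop is at (312,200), the dispenser at (195,245) with its red tab at (186,218). Other red things are the screwdriver (308,122) and red boxes (555,138). I choose the yellow balls inside the bin, and the tab on the green dispenser. The next look is one close crop.

```bash
cat > h.py <<'E'
import numpy as np, cv2
from cell import arm
P={n:arm.camera_params(n) for n in("side","top")}
def proj(n,X):
    p=P[n]; c=(p["R"]@np.atleast_2d(X).T).T+p["t"]; u=(p["camera_matrix"]@c.T).T
    return u[:,:2]/u[:,2:]
def plane(n,uv,z):
    p=P[n]; d=p["R"].T@np.linalg.solve(p["camera_matrix"],[*uv,1]); c=-p["R"].T@p["t"]
    return c+d*(z-c[2])/d[2]
def tri(a,b):
    M=[P[n]["camera_matrix"]@np.c_[P[n]["R"],P[n]["t"]] for n in("side","top")]
    X=cv2.triangulatePoints(M[0],M[1],np.float64(a).reshape(2,1),np.float64(b).reshape(2,1)).ravel()
    return X[:3]/X[3]
def crop(im,x,y,w,h,f):
    return cv2.resize(im[y:y+h,x:x+w],None,fx=f,fy=f,interpolation=cv2.INTER_CUBIC)
E
python3 - <<'E'
from h import *
t=cv2.imread("pics/top0.png");s=cv2.imread("pics/side0.png")
a=np.hstack([crop(t,285,170,60,60,5),crop(t,390,180,100,60,5)])
b=np.hstack([crop(t,150,170,100,60*2,2.5),crop(s,290,180,55,60,5),crop(s,230,95,55,60,5)])
b=b[:300]; 
W=max(a.shape[1],b.shape[1]); pad=lambda i:np.pad(i,((0,0),(0,W-i.shape[1]),(0,0)))
cv2.imwrite("pics/c1.png",np.vstack([pad(a),pad(b)]))
print(W)
E
```

```text
800
```

View pics/c1.png

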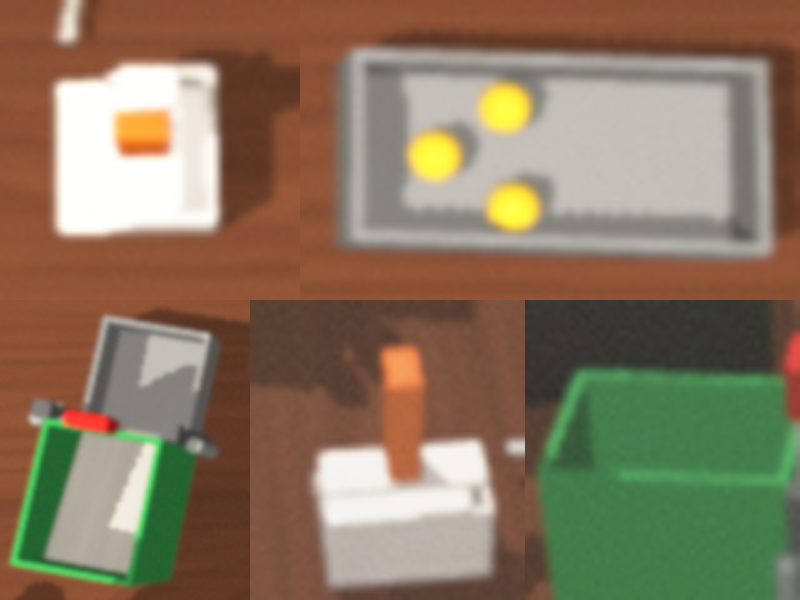

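```bash
python3 - <<'E'
from h import *
np.set_printoptions(precision=4,suppress=True)
t=cv2.imread("pics/top0.png");s=cv2.imread("pics/side0.png")
def seg(im,lo,hi,x,y,w,h):
    m=cv2.inRange(cv2.cvtColor(im,cv2.COLOR_BGR2HSV)[y:y+h,x:x+w],lo,hi); yy,xx=np.nonzero(m); return np.array([xx.mean()+x,yy.mean()+y]),len(xx)
print("post",tri((320.6,193.4),(313.6,195.2)))
for z in(.105,):print(plane("side",(320.6,193.4),z),plane("top",(313.6,195.2),z))
a,n=seg(s,(0,150,120),(6,255,255),275,95,20,30);b,m=seg(t,(0,150,120),(6,255,255),170,208,30,20)
print("tab",a,n,b,m,tri(a,b))
for uv in((328.4,183.2),(328.6,216.2)):print("scoop back",plane("top",uv,.042))
for uv in((296.2,216.5),(296.2,186)):print("scoop lip",plane("top",uv,.003))
C=[plane("top",u,.045) for u in((399.4,190),(484,192),(484.4,230.4),(399.4,228.6))]
print("bin",*C,np.mean(C,0))
D=[plane("top",u,.14) for u in((214.8,226),(168,218),(154.8,276.8),(202,283))]
print("disp",*D,np.mean(D,0))
print("disp side px of corners",proj("side",np.array(D)),"bin",proj("side",np.array(C)))
for uv in((431,202),(417,211),(432.5,221)):print("ball",plane("top",uv,.018))
for k in range(4):print(np.hypot(*(C[k]-C[k-1])[:2]),np.hypot(*(D[k]-D[k-1])[:2]),np.degrees(np.arctan2(*(C[k]-C[k-1])[1::-1])),np.degrees(np.arctan2(*(D[k]-D[k-1])[1::-1])))
E
```

```text
post [0.5988 0.0268 0.106 ]
[0.6008 0.0284 0.105 ] [0.5966 0.0268 0.105 ]
tab [284.6747 108.3614] 83 [184.9524 217.5476] 126 [0.5362 0.3045 0.1784]
scoop back [ 0.6373 -0.009   0.042 ]
scoop back [ 0.5536 -0.0089  0.042 ]
scoop lip [0.5574 0.0747 0.003 ]
scoop lip [0.6378 0.0751 0.003 ]
bin [ 0.6184 -0.1866  0.045 ] [ 0.6123 -0.3969  0.045 ] [ 0.5165 -0.3919  0.045 ] [ 0.5217 -0.1835  0.045 ] [ 0.5672 -0.2897  0.045 ]
disp [0.5216 0.249  0.14  ] [0.5402 0.3563 0.14  ] [0.409  0.3788 0.14  ] [0.3953 0.273  0.14  ] [0.4665 0.3143 0.14  ]
disp side px of corners [[281.0447 132.0846]
 [285.7813 111.444 ]
 [238.7239 109.893 ]
 [232.7326 129.9305]] bin [[340.7947 281.1396]
 [355.2723 376.0307]
 [299.3175 378.6352]
 [293.7561 283.7334]]
ball [ 0.5916 -0.2711  0.018 ]
ball [ 0.5686 -0.2346  0.018 ]
ball [ 0.5428 -0.2728  0.018 ]
0.09679971863878215 0.1284497702073225 -1.8549844880192412 -10.726296698193911
0.2103936037640336 0.10886428974239995 -91.68236221757597 80.16424012603494
0.09592883528971785 0.13302340128938425 176.9586219852576 170.2611922380142
0.20841202481273335 0.10674149602758694 88.56435571228401 -97.37178041755614
```

```bash
cat >> h.py <<'E'
from scipy.spatial.transform import Rotation as Rn
def Rt(psi,tip=0):
    c,s=np.cos(psi),np.sin(psi)
    R=np.array([[-s,c,0],[c,s,0],[0,0,-1]]).T  # columns x,y,z
    R=np.c_[[-s,c,0],[c,s,0],[0,0,-1]]
    return Rn.from_rotvec(-tip*R[:,1])*Rn.from_matrix(R)
def plan(legs,start=None):
    o=arm.observe(); p,R=(o["position"],Rn.from_rotvec(o["ee_rot"])) if start is None else start
    for q,Q,n in legs:
        q=np.array(q,float); d=(Q*R.inv()).as_rotvec()
        print("leg",q.round(3),"total",(q-p).round(3),d.round(3))
        for i in range(n):
            T=p+(q-p)/(n-i); S=Rn.from_rotvec((Q*R.inv()).as_rotvec()/(n-i))*R
            sh=(R.inv().apply(T-p)*100).round(1); tu=(R.inv()*S).as_rotvec().round(2)
            print([sh.tolist(),tu.tolist()])
            p=p+R.apply(sh/100); R=R*Rn.from_rotvec(tu)
    return p,R
E
python3 - <<'E'
from h import *
plan([((.32,.42,.29),Rt(.78),5),((.598,.027,.19),Rt(0),10)])
E
```

```text
leg [0.32 0.42 0.29] total [ 0.123 -0.173  0.064] [ 0.001 -0.001 -0.47 ]
[[-3.4, -2.5, -1.3], [-0.0, 0.0, 0.09]]
[[-3.6, -2.2, -1.3], [-0.0, 0.0, 0.09]]
[[-3.8, -1.8, -1.3], [-0.0, 0.0, 0.1]]
[[-4.0, -1.5, -1.2], [-0.0, 0.0, 0.09]]
[[-4.2, -1.1, -1.3], [-0.0, 0.0, 0.1]]
leg [0.598 0.027 0.19 ] total [ 0.278 -0.392 -0.1  ] [ 0.001 -0.001 -0.78 ]
[[-4.7, -0.8, 1.0], [-0.0, 0.0, 0.08]]
[[-4.8, -0.4, 1.0], [-0.0, 0.0, 0.08]]
[[-4.8, -0.0, 1.0], [-0.0, 0.0, 0.08]]
[[-4.8, 0.4, 1.0], [-0.0, 0.0, 0.08]]
[[-4.8, 0.7, 1.0], [-0.0, 0.0, 0.08]]
[[-4.7, 1.1, 1.0], [-0.0, 0.0, 0.08]]
[[-4.6, 1.5, 1.0], [-0.0, 0.0, 0.07]]
[[-4.4, 1.8, 1.0], [-0.0, 0.0, 0.08]]
[[-4.3, 2.2, 1.0], [-0.0, 0.0, 0.07]]
[[-4.1, 2.5, 1.1], [-0.0, 0.0, 0.08]]
```

>>> send_rows --increments '[[9.18, [-3.4, -2.5, -1.3], [0, 0, 0.09]], [9.18, [-3.6, -2.2, -1.3], [0, 0, 0.09]], [9.18, [-3.8, -1.8, -1.3], [0, 0, 0.1]], [9.18, [-4.0, -1.5, -1.2], [0, 0, 0.09]], [9.18, [-4.2, -1.1, -1.3], [0, 0, 0.1]]]' --force 40

```text
clock: 0.6
position: [0.3208, 0.4182, 0.2909]
ee_rot: [-1.215, -2.897, 0.001]
force: [0.3, 0.5, -0.7]
width: 1.002
gripper_force: 0.0
```

>>> send_rows --increments '[[9.18, [-4.7, -0.8, 1.0], [0, 0, 0.08]], [9.18, [-4.8, -0.4, 1.0], [0, 0, 0.08]], [9.18, [-4.8, 0, 1.0], [0, 0, 0.08]], [9.18, [-4.8, 0.4, 1.0], [0, 0, 0.08]], [9.18, [-4.8, 0.7, 1.0], [0, 0, 0.08]]]'

```text
clock: 1.1
position: [0.4597, 0.2218, 0.2403]
ee_rot: [-1.766, -2.598, -0.0]
force: [0.6, 1.7, -0.6]
width: 0.997
gripper_force: 0.0
```

>>> send_rows --increments '[[9.18, [-4.7, 1.1, 1.0], [0, 0, 0.08]], [9.18, [-4.6, 1.5, 1.0], [0, 0, 0.07]], [9.18, [-4.4, 1.8, 1.0], [0, 0, 0.08]], [9.18, [-4.3, 2.2, 1.0], [0, 0, 0.07]], [9.18, [-4.1, 2.5, 1.1], [0, 0, 0.08]]]'

```text
clock: 1.6
position: [0.5993, 0.0259, 0.1892]
ee_rot: [-2.224, -2.218, -0.0]
force: [0.7, 0.7, 0.7]
width: 1.004
gripper_force: 0.0
```

>>> send_rows --increments '[[9.18, [0, 0, 4.0], [0, 0, 0]], [9.18, [0, 0, 4.0], [0, 0, 0]], [9.18, [0, 0, 3.0], [0, 0, 0]], [9.18, [0, 0, 1.6], [0, 0, 0]], [9.18, [0, 0, 0], [0, 0, 0]]]'

```text
clock: 2.1
position: [0.5964, 0.0274, 0.061]
ee_rot: [-2.219, -2.219, 0.007]
force: [-0.2, 0.7, 0.7]
width: 1.0
gripper_force: 0.0
```

>>> send_rows --increments '[[4, [0, 0, 0], [0, 0, 0]], [2.5, [0, 0, 0], [0, 0, 0]], [1, [0, 0, 0], [0, 0, 0]], [1, [0, 0, 0], [0, 0, 0]], [1, [0, 0, 0], [0, 0, 0]]]'

```text
clock: 2.6
position: [0.5988, 0.0276, 0.0643]
ee_rot: [2.221, 2.221, 0.001]
force: [0.2, -0.3, -0.4]
width: 0.614
gripper_force: 0.0
```

```bash
python3 - <<'E'
from h import *
o=arm.observe();print(o["position"],o["ee_rot"],o["width"],o["gripper_force"],o["force"],o["joints"])
t=arm.get_image("top")[:,:,::-1];s=arm.get_image("side")[:,:,::-1]
cv2.imwrite("pics/c2.png",np.hstack([crop(t,270,150,80,100,5),crop(s,270,150,80,100,5)]))
E
```

```text
[0.59880348 0.02763314 0.06429796] [2.22109964e+00 2.22121274e+00 1.31469408e-03] 0.6140362139967105 0.0 [ 0.22355251 -0.34540663 -0.35539665] [-0.43709519  0.59847157  0.44216287  1.83356701 -0.34815573  0.78568971
  0.18672659]
```

View pics/c2.png

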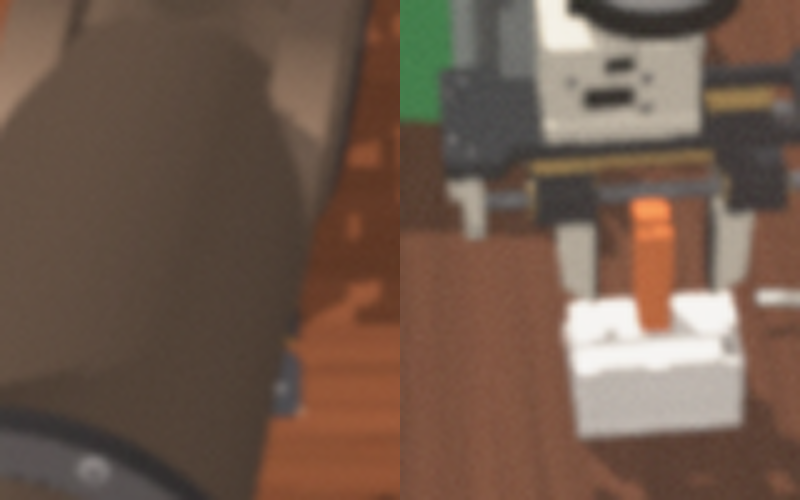

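The fingers straddle the orange post at (653,260) in the crop and are still closing.

>>> send_rows --increments '[[0, [0, 0, 0], [0, 0, 0]], [0, [0, 0, 0], [0, 0, 0]], [0, [0, 0, 0], [0, 0, 0]], [0, [0, 0, 0], [0, 0, 0]], [0, [0, 0, 0], [0, 0, 0]]]'

```text
clock: 3.2
position: [0.5985, 0.0275, 0.0636]
ee_rot: [-2.221, -2.221, 0.0]
force: [-0.0, -0.2, -2.3]
width: 0.172
gripper_force: 40.0
```

>>> send_rows --increments '[[0, [0, 0, 0], [0, 0, 0]], [0, [0, 0, 0], [0, 0, 0]], [0, [0, 0, 0], [0, 0, 0]], [0, [0, 0, 0], [0, 0, 0]], [0, [0, 0, 0], [0, 0, 0]]]'

```text
clock: 3.7
position: [0.5985, 0.0275, 0.0637]
ee_rot: [-2.222, -2.221, -0.0]
force: [-0.5, -0.1, -2.5]
width: 0.171
gripper_force: 40.0
```

```bash
python3 - <<'E'
from h import *
plan([((.598,.0275,.15),Rt(0),3),((.568,-.343,.15),Rt(-.029),9)])
s=cv2.imread("pics/side0.png")
cv2.imwrite("pics/c3.png",crop(s,285,270,80,125,6)[:600*6//6])
t=cv2.imread("pics/top0.png")
E
```

```text
leg [0.598 0.028 0.15 ] total [-0.001  0.     0.086] [-0. -0.  0.]
[[0.0, -0.0, -2.9], [-0.0, -0.0, -0.0]]
[[0.0, -0.0, -2.9], [-0.0, -0.0, -0.0]]
[[0.0, -0.1, -2.8], [-0.0, -0.0, -0.0]]
leg [ 0.568 -0.343  0.15 ] total [-0.03 -0.37  0.  ] [-0.    -0.    -0.029]
[[-4.1, -0.3, -0.0], [-0.0, -0.0, 0.0]]
[[-4.1, -0.3, -0.0], [-0.0, -0.0, 0.0]]
[[-4.1, -0.3, -0.0], [-0.0, -0.0, 0.0]]
[[-4.1, -0.3, -0.0], [-0.0, -0.0, 0.0]]
[[-4.1, -0.3, -0.0], [-0.0, -0.0, 0.01]]
[[-4.1, -0.3, -0.0], [-0.0, -0.0, 0.0]]
[[-4.2, -0.3, -0.0], [-0.0, -0.0, 0.01]]
[[-4.1, -0.3, -0.0], [-0.0, -0.0, 0.0]]
[[-4.2, -0.3, -0.0], [-0.0, -0.0, 0.01]]
```

>>> send_rows --increments '[[0, [0, 0, -2.0], [0, 0, 0]], [0, [0, 0, -3.3], [0, 0, 0]], [0, [0, 0, -3.3], [0, 0, 0]]]'

```text
clock: 4.0
position: [0.598, 0.0274, 0.1503]
ee_rot: [-2.221, -2.221, 0.002]
force: [1.0, 0.2, -0.4]
width: 0.176
gripper_force: 40.0
```

>>> send_rows --increments '[[0, [-4.1, -0.3, 0], [0, 0, 0]], [0, [-4.1, -0.3, 0], [0, 0, 0]], [0, [-4.1, -0.3, 0], [0, 0, 0]], [0, [-4.1, -0.3, 0], [0, 0, 0.01]], [0, [-4.1, -0.3, 0], [0, 0, 0]]]'

```text
clock: 4.5
position: [0.5828, -0.179, 0.1499]
ee_rot: [2.233, 2.21, 0.0]
force: [0.2, -0.0, -1.2]
width: 0.175
gripper_force: 40.0
```

>>> send_rows --increments '[[0, [-4.1, -0.3, 0], [0, 0, 0.01]], [0, [-4.1, -0.3, 0], [0, 0, 0]], [0, [-4.1, -0.3, 0], [0, 0, 0]], [0, [-4.2, -0.3, 3.0], [0, 0, 0.01]], [0, [0, 0, 0], [0, 0, 0]]]'

```text
clock: 5.0
position: [0.5636, -0.3477, 0.1179]
ee_rot: [-2.263, -2.177, 0.009]
force: [-1.1, 0.1, -1.5]
width: 0.172
gripper_force: 40.0
```

```bash
python3 - <<'E'
from h import *
o=arm.observe();print(o["position"],o["ee_rot"],o["width"],o["force"])
s=arm.get_image("side")[:,:,::-1];cv2.imwrite("pics/side2.png",s);cv2.imwrite("pics/top2.png",arm.get_image("top")[:,:,::-1])
s0=cv2.imread("pics/side0.png")
cv2.imwrite("pics/c4.png",np.hstack([crop(s0,288,275,75,115,5),crop(s,288,275,75,115,5)]))
E
```

```text
[ 0.56364263 -0.34770324  0.11790466] [-2.26297903 -2.1769757   0.00868075] 0.1716905288466955 [-1.10742162  0.13833204 -1.53068887]
```

View pics/c4.png

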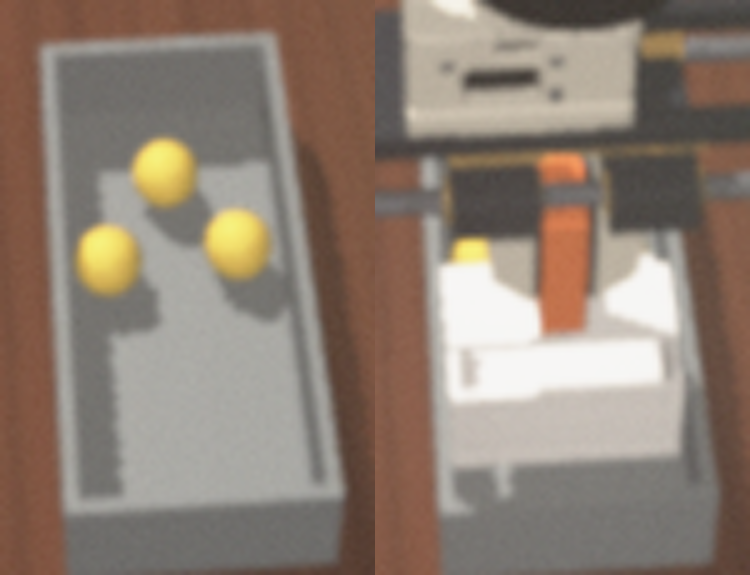

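The bin's outer top corners in the left half are at (42,47), (275,35), (343,495) and (66,512). In the right half the held scoop's bottom back edge runs from (448,465) to (682,450).

```bash
python3 - <<'E'
from h import *
np.set_printoptions(precision=4,suppress=True)
g=lambda x,y:(288+x/5-.4,275+y/5-.4)
C=[plane("side",g(*u),.045) for u in((275,35),(343,495),(66,512),(42,47))]
print(*C,np.mean(C,0));print([np.hypot(*(C[k]-C[k-1])[:2]) for k in range(4)])
e=[plane("side",g(*u),.0542) for u in((73,465),(307,450))];print("scoop back bottom",e,"mid",np.mean(e,0),np.hypot(*(e[1]-e[0])[:2]))
T=[plane("side",g(*u),.0542+.042) for u in((66,403),(311,375))];print("wall top",T)
p,R=np.array([.5636,-.3477,.1179]),Rn.from_rotvec([-2.26297903,-2.1769757,.00868075])
o=arm.observe();print(o["position"],o["ee_rot"]);print(R.as_matrix())
E
```

```text
[ 0.622  -0.1882  0.045 ] [ 0.6146 -0.3927  0.045 ] [ 0.5192 -0.3891  0.045 ] [ 0.5262 -0.1847  0.045 ] [ 0.5705 -0.2887  0.045 ]
[np.float64(0.09580997639608343), np.float64(0.20456543058383253), np.float64(0.09545289571524437), np.float64(0.2045700380377697)]
scoop back bottom [array([ 0.5228, -0.3773,  0.0542]), array([ 0.6037, -0.3799,  0.0542])] mid [ 0.5632 -0.3786  0.0542] 0.08095583596516093
wall top [array([ 0.521 , -0.3792,  0.0962]), array([ 0.6034, -0.3772,  0.0962])]
[ 0.5671 -0.3419  0.1197] [-2.2563 -2.1835  0.0016]
[[ 0.0387  0.9992 -0.005 ]
 [ 0.9992 -0.0387 -0.0028]
 [-0.003  -0.0049 -1.    ]]
```

>>> send_rows --increments '[[0, [0, 0, 0], [0, 0, 0]], [0, [0, 0, 1.0], [0, 0, 0]], [0, [0, 0, 0.7], [0, 0, 0]], [0, [0, 0, 0.5], [0, 0, 0]], [0, [0, 0, 0], [0, 0, 0]]]'

```text
clock: 5.6
position: [0.568, -0.34, 0.0977]
ee_rot: [-2.253, -2.187, 0.001]
force: [0.4, 0.5, -1.4]
width: 0.172
gripper_force: 40.0
```

>>> send_rows --increments '[[0, [-0.3, 0, 1.0], [0, 0, 0]], [0, [0, 0, 0.8], [0, 0, 0]], [0, [0, 0, 0.6], [0, 0, 0]], [0, [0, 0, 0.3], [0, 0, 0]], [0, [0, 0, 0], [0, 0, 0]]]'

```text
clock: 6.1
position: [0.568, -0.3436, 0.071]
ee_rot: [-2.254, -2.187, 0.0]
force: [-0.4, 0.4, -0.9]
width: 0.17
gripper_force: 40.0
```

>>> send_rows --increments '[[0, [0, 0, 0.1], [0, 0, 0]], [0, [0, 0, 0.1], [0, 0, 0]], [0, [0, 0, 0.1], [0, 0, 0]], [0, [0, 0, 0], [0, 0, 0]]]'

```text
clock: 6.5
position: [0.5683, -0.3438, 0.0688]
ee_rot: [2.254, 2.188, 0.0]
force: [0.4, 0.4, -1.8]
width: 0.17
gripper_force: 40.0
```

>>> send_rows --increments '[[0, [0.8, 0, 0], [0, 0, 0]], [0, [1.2, 0, 0], [0, 0, 0]], [0, [1.5, 0, 0], [0, 0, 0]], [0, [1.5, 0, 0], [0, 0, 0]], [0, [1.5, 0, 0], [0, 0, 0]]]'

```text
clock: 7.0
position: [0.5704, -0.2767, 0.0687]
ee_rot: [-2.253, -2.189, -0.001]
force: [0.6, -0.6, -1.7]
width: 0.174
gripper_force: 40.0
```

>>> send_rows --increments '[[0, [1.0, 0, 0], [0, 0, 0]], [0, [0.8, 0, 0], [0, 0, 0]], [0, [0.7, 0, 0], [0, 0, 0]], [0, [0.5, 0, 0], [0, 0, 0]]]'

```text
clock: 7.4
position: [0.5711, -0.2485, 0.0687]
ee_rot: [2.255, 2.188, -0.0]
force: [0.5, 0.7, -2.0]
width: 0.173
gripper_force: 40.0
```

```bash
python3 - <<'E'
from h import *
o=arm.observe();print(o["position"],o["ee_rot"],o["width"],o["force"])
s=arm.get_image("side")[:,:,::-1];t=arm.get_image("top")[:,:,::-1]
cv2.imwrite("pics/c5.png",np.hstack([crop(s,288,245,80,115,5),crop(t,385,170,80,115,5)]))
E
```

```text
[ 0.57111394 -0.24846575  0.06873187] [ 2.25467238e+00  2.18760484e+00 -1.95693303e-05] 0.17330623707182333 [ 0.47312567  0.66362271 -1.99570625]
```

View pics/c5.png

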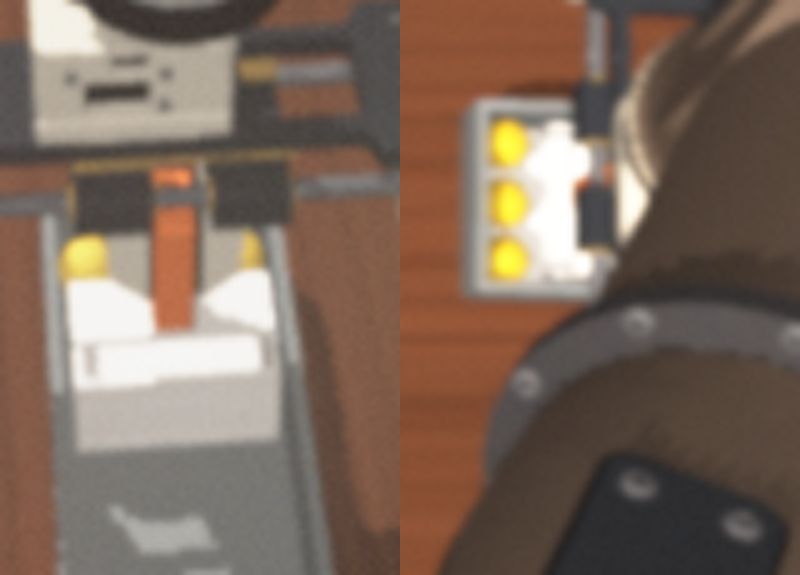

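Three balls lie in a row at (510,145), (510,205) and (510,260) against the end wall, just at the scoop's lip. I'll push to the wall, then tilt the scoop back so they roll in.

>>> send_rows --increments '[[0, [0.4, 0, 0], [0, 0, 0]], [0, [0.3, 0, 0], [0, 0, 0]], [0, [0.3, 0, 0], [0, 0, 0]], [0, [0.2, 0, 0], [0, 0, 0]], [0, [0, 0, 0], [0, 0, 0]]]'

```text
clock: 8.0
position: [0.5713, -0.2383, 0.0688]
ee_rot: [2.254, 2.185, -0.002]
force: [0.0, -4.7, -2.7]
width: 0.173
gripper_force: 40.0
```

```bash
python3 - <<'E'
from h import *
o=arm.observe();print(o["position"],o["force"],o["ft_torque"])
p,R=o["position"],Rn.from_rotvec(o["ee_rot"])
piv=p+R.apply([-.035,0,.0637])
Q=Rt(-.032,-.28); q=piv-Q.apply([-.035,0,.0637])
plan([(q+[0,0,.002],Q,5)])
E
```

```text
[ 0.57130107 -0.23830028  0.06884633] [ 2.53895592e-03 -4.68618970e+00 -2.66371523e+00] [-1.45748973  0.16737098 -0.13804414]
leg [ 0.571 -0.257  0.078] total [-0.001 -0.019  0.009] [ 0.282 -0.009 -0.001]
[[-0.4, 0.0, -0.2], [0.0, 0.06, 0.0]]
[[-0.4, 0.0, -0.2], [0.0, 0.06, 0.0]]
[[-0.3, 0.0, -0.2], [0.0, 0.05, 0.0]]
[[-0.4, 0.0, -0.3], [0.0, 0.06, 0.0]]
[[-0.3, 0.0, -0.2], [0.0, 0.05, 0.0]]
```

>>> send_rows --increments '[[0, [-0.4, 0, -0.2], [0, 0.06, 0]], [0, [-0.4, 0, -0.2], [0, 0.06, 0]], [0, [-0.3, 0, -0.2], [0, 0.05, 0]], [0, [-0.4, 0, -0.3], [0, 0.06, 0]], [0, [-0.3, 0, -0.2], [0, 0.05, 0]]]'

```text
clock: 8.5
position: [0.571, -0.2564, 0.078]
ee_rot: [-2.103, -2.04, -0.3]
force: [0.0, 0.1, -2.1]
width: 0.172
gripper_force: 40.0
```

>>> send_rows --increments '[[0, [0, 0, 0], [0, 0, 0]], [0, [0, 0, 0], [0, 0, 0]], [0, [0, 0, 0], [0, 0, 0]], [0, [0, 0, 0], [0, 0, 0]], [0, [0, 0, 0], [0, 0, 0]]]'

```text
clock: 9.0
position: [0.5712, -0.255, 0.0777]
ee_rot: [-2.103, -2.043, -0.296]
force: [0.0, 0.0, -2.4]
width: 0.176
gripper_force: 40.0
```

```bash
python3 - <<'E'
from h import *
o=arm.observe();print(o["position"],o["ee_rot"],o["width"],o["force"])
s=arm.get_image("side")[:,:,::-1];t=arm.get_image("top")[:,:,::-1]
cv2.imwrite("pics/c6.png",np.hstack([crop(s,288,245,80,115,5),crop(t,385,170,80,115,5)]))
for n,im in(("s",s[240:380,280:370]),("t",t[170:260,380:470])):
    m=cv2.inRange(cv2.cvtColor(im,cv2.COLOR_BGR2HSV),(20,130,120),(34,255,255));k,_,st,c=cv2.connectedComponentsWithStats(m)
    print(n,[(st[i][4],c[i].round(1)) for i in range(1,k)])
E
```

```text
[ 0.57122183 -0.25497205  0.07774229] [-2.10257798 -2.04343342 -0.29637963] 0.17558733512549532 [ 0.00262144  0.03854541 -2.35916082]
s [(np.int32(141), array([43. , 75.1]))]
t [(np.int32(2), array([40. , 48.5])), (np.int32(3), array([58.7, 84.3]))]
```

View pics/c6.png

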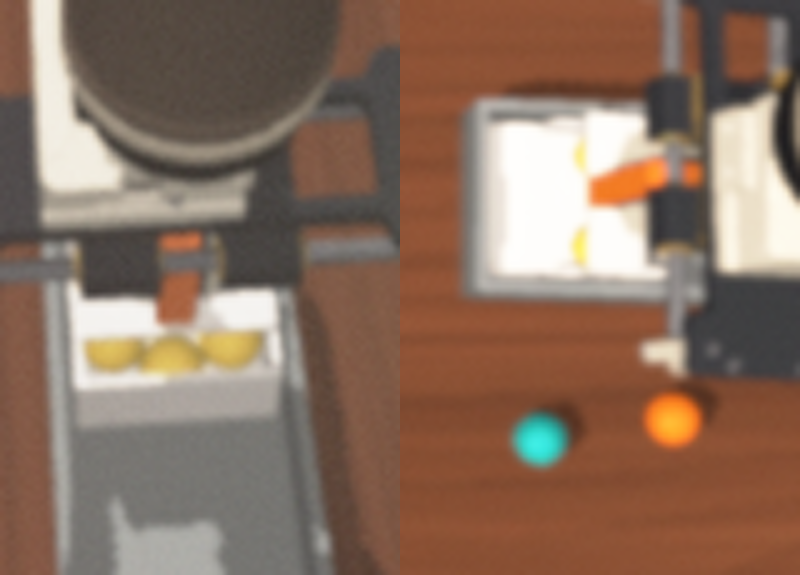

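All three balls sit in the scoop at its back wall, at (112,350), (172,355) and (232,347). Next I lift with the tilt kept and carry to the hopper.

```bash
cat >> h.py <<'E'
H=np.array([.468,.314]); PD=-.17
def disp(x,y,z): return np.array([*(H+[x*np.cos(PD)-y*np.sin(PD),x*np.sin(PD)+y*np.cos(PD)]),z])
def lip(L,Q): return L-Q.apply([.045,0,.0637])
E
python3 - <<'E'
from h import *
o=arm.observe();p=o["position"];Q=Rt(-.032,-.35)
pre=lip(disp(-.003,-.02,.20),Rt(PD,-.35));print("pre",pre)
a=p+[0,-.008,.08];b=p+[0,0,.17]
d=pre-b; f=lambda s,yaw:(b+d*s,Rt(yaw,-.35))
print(np.linalg.norm(d))
plan([(a,Q,4),(b,Q,3),(*f(.1,-.05),2),(*f(.82,-.14),9),(*f(.94,-.16),2),(*f(1,PD),2)])
E
```

```text
pre [0.45081258 0.23160571 0.24440764]
0.5016932705561009
leg [ 0.571 -0.263  0.158] total [ 0.    -0.008  0.08 ] [ 0.07  -0.002 -0.003]
[[0.4, 0.0, -2.0], [-0.0, 0.02, 0.0]]
[[0.4, 0.0, -2.0], [-0.0, 0.02, 0.0]]
[[0.4, 0.0, -1.9], [-0.0, 0.02, 0.0]]
[[0.5, 0.0, -2.0], [-0.0, 0.01, 0.0]]
leg [ 0.571 -0.255  0.248] total [0.    0.008 0.09 ] [ 0.     0.    -0.003]
[[1.3, 0.0, -2.7], [-0.0, 0.0, 0.0]]
[[1.3, 0.0, -2.7], [-0.0, 0.0, 0.0]]
[[1.2, 0.0, -2.7], [-0.0, 0.0, 0.0]]
leg [ 0.559 -0.207  0.247] total [-0.012  0.049  0.   ] [ 0.     0.    -0.021]
[[2.3, -0.7, 0.8], [-0.0, 0.0, 0.01]]
[[2.2, -0.7, 0.8], [-0.01, 0.0, 0.01]]
leg [0.472 0.144 0.245] total [-0.086  0.351 -0.003] [ 0.     0.003 -0.089]
[[3.6, -1.2, 1.3], [-0.0, 0.0, 0.01]]
[[3.6, -1.2, 1.3], [-0.0, 0.0, 0.01]]
[[3.6, -1.2, 1.4], [-0.0, 0.0, 0.01]]
[[3.6, -1.3, 1.3], [-0.0, 0.0, 0.01]]
[[3.5, -1.3, 1.4], [-0.01, 0.0, 0.01]]
[[3.5, -1.3, 1.3], [-0.0, 0.0, 0.01]]
[[3.5, -1.4, 1.3], [-0.01, 0.0, 0.01]]
[[3.6, -1.4, 1.4], [-0.0, 0.0, 0.01]]
[[3.5, -1.5, 1.3], [-0.01, 0.0, 0.0]]
leg [0.458 0.202 0.245] total [-0.014  0.058 -0.001] [ 0.001  0.003 -0.023]
[[2.6, -1.1, 1.0], [-0.0, 0.0, 0.01]]
[[2.6, -1.1, 1.0], [-0.0, 0.0, 0.01]]
leg [0.451 0.232 0.244] total [-0.008  0.029  0.   ] [ 0.    -0.003 -0.014]
[[1.3, -0.6, 0.5], [-0.0, 0.0, 0.01]]
[[1.3, -0.6, 0.4], [-0.01, 0.0, 0.0]]
```

>>> send_rows --increments '[[0, [0.4, 0, -2.0], [0, 0.02, 0]], [0, [0.4, 0, -2.0], [0, 0.02, 0]], [0, [0.4, 0, -2.0], [0, 0.02, 0]], [0, [0.5, 0, -2.0], [0, 0.01, 0]], [0, [1.3, 0, -2.7], [0, 0, 0]]]'

```text
clock: 9.6
position: [0.5697, -0.2621, 0.1884]
ee_rot: [-2.065, -1.999, -0.363]
force: [0.6, -0.2, -1.9]
width: 0.172
gripper_force: 40.0
```

>>> send_rows --increments '[[0, [1.3, 0, -2.7], [0, 0, 0]], [0, [1.2, 0, -2.7], [0, 0, 0]], [0, [2.3, -0.7, 0.8], [0, 0, 0.01]], [0, [2.2, -0.7, 0.8], [-0.01, 0, 0.01]], [0, [3.6, -1.2, 1.3], [0, 0, 0.01]]]'

```text
clock: 10.1
position: [0.5482, -0.1704, 0.2486]
ee_rot: [-2.102, -1.97, -0.369]
force: [0.2, 1.1, -1.7]
width: 0.173
gripper_force: 40.0
```

>>> send_rows --increments '[[0, [3.6, -1.2, 1.3], [0, 0, 0.01]], [0, [3.6, -1.2, 1.4], [0, 0, 0.01]], [0, [3.6, -1.3, 1.3], [0, 0, 0.01]], [0, [3.5, -1.3, 1.4], [-0.01, 0, 0.01]], [0, [3.5, -1.3, 1.3], [0, 0, 0.01]]]'

```text
clock: 10.6
position: [0.5002, 0.027, 0.2472]
ee_rot: [-2.149, -1.917, -0.371]
force: [1.0, -0.1, -1.9]
width: 0.176
gripper_force: 40.0
```

>>> send_rows --increments '[[0, [3.5, -1.4, 1.3], [-0.01, 0, 0.01]], [0, [3.6, -1.4, 1.4], [0, 0, 0.01]], [0, [3.2, -1.3, 1.2], [-0.01, 0, 0]], [0, [2.6, -1.1, 1.0], [0, 0, 0.01]], [0, [1.8, -0.8, 0.7], [0, 0, 0.01]]]'

```text
clock: 11.1
position: [0.4605, 0.1915, 0.2453]
ee_rot: [-2.193, -1.877, -0.384]
force: [0.4, -0.8, -2.0]
width: 0.173
gripper_force: 40.0
```

>>> send_rows --increments '[[0, [1.3, -0.6, 0.5], [0, 0, 0.01]], [0, [0.7, -0.3, 0.2], [0, 0, 0]], [0, [0, 0, 0], [0, 0, 0]]]'

```text
clock: 11.4
position: [0.4559, 0.2122, 0.2455]
ee_rot: [-2.202, -1.865, -0.382]
force: [0.7, -0.7, -2.0]
width: 0.172
gripper_force: 40.0
```

```bash
python3 - <<'E'
from h import *
o=arm.observe();print(o["position"],o["ee_rot"],o["width"],o["force"],o["joints"])
s=arm.get_image("side")[:,:,::-1];t=arm.get_image("top")[:,:,::-1]
cv2.imwrite("pics/c7.png",np.hstack([crop(s,200,70,100,120,4),crop(t,150,180,100,120,4)]))
L=lambda y,z,ti:(lip(disp(-.003,y,z),Rt(PD,ti)),Rt(PD,ti))
plan([(*L(-.02,.165,-.1),5),(*L(-.02,.155,.1),4),(*L(-.02,.145,.6),11)])
E
```

```text
[0.45589704 0.21224405 0.24553974] [-2.20180001 -1.86526872 -0.38238036] 0.17175553137047136 [ 0.68612724 -0.72047288 -1.97039984] [-0.45527332  0.14220794  0.15873679  2.00052939 -0.43814262  0.89315514
 -0.20586768]
leg [0.453 0.244 0.224] total [-0.004  0.034 -0.022] [-0.247  0.035 -0.003]
[[0.5, -0.2, 0.6], [-0.0, -0.05, 0.0]]
[[0.5, -0.2, 0.6], [-0.0, -0.05, 0.0]]
[[0.5, -0.2, 0.6], [-0.0, -0.05, 0.0]]
[[0.5, -0.2, 0.6], [-0.0, -0.05, 0.0]]
[[0.6, -0.1, 0.5], [-0.01, -0.05, 0.0]]
leg [0.455 0.257 0.223] total [ 0.002  0.013 -0.001] [-0.196  0.037 -0.003]
[[0.3, 0.0, 0.1], [0.0, -0.05, 0.0]]
[[0.3, 0.0, 0.0], [0.0, -0.05, 0.0]]
[[0.3, 0.0, 0.0], [0.0, -0.05, 0.0]]
[[0.4, 0.0, 0.0], [0.0, -0.05, 0.0]]
leg [0.461 0.294 0.223] total [ 0.006  0.037 -0.   ] [-0.492  0.087 -0.003]
[[0.3, 0.0, -0.0], [0.0, -0.05, 0.0]]
[[0.3, 0.0, -0.1], [0.0, -0.04, 0.0]]
[[0.3, 0.0, -0.1], [0.0, -0.05, 0.0]]
[[0.3, 0.0, -0.1], [0.0, -0.04, 0.0]]
[[0.3, 0.0, -0.1], [0.0, -0.05, 0.0]]
[[0.3, 0.0, -0.1], [0.0, -0.04, 0.0]]
[[0.4, 0.0, -0.1], [0.0, -0.05, 0.0]]
[[0.3, 0.0, -0.1], [0.0, -0.04, 0.0]]
[[0.3, 0.0, -0.2], [0.0, -0.05, 0.0]]
[[0.3, 0.0, -0.2], [0.0, -0.04, 0.0]]
[[0.4, 0.0, -0.1], [0.0, -0.05, 0.0]]
```

View pics/c7.png

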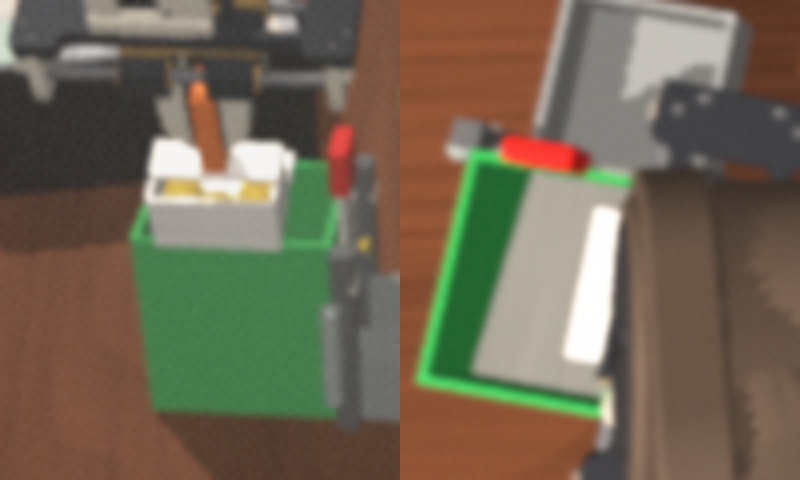

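The balls are still in the scoop at (180,190) and (258,192), and its mouth is over the near rim of the hopper. I shift it slightly toward the hopper's middle, then tip slowly.

>>> send_rows --increments '[[0, [0.5, 0, 0.6], [0, -0.05, 0]], [0, [0.5, 0, 0.6], [0, -0.05, 0]], [0, [0.5, 0, 0.6], [0, -0.05, 0]], [0, [0.5, 0, 0.6], [0, -0.05, 0]], [0, [0.6, -0.1, 0.5], [-0.01, -0.05, 0]]]'

```text
clock: 12.0
position: [0.4617, 0.2423, 0.2235]
ee_rot: [-2.354, -1.985, -0.118]
force: [-0.2, -0.3, -2.3]
width: 0.173
gripper_force: 40.0
```

>>> send_rows --increments '[[0, [0.3, 0, 0.1], [0, -0.05, 0]], [0, [0.3, 0, 0], [0, -0.05, 0]], [0, [0.3, 0, 0], [0, -0.05, 0]], [0, [0.4, 0, 0], [0, -0.05, 0]], [0, [0.3, 0, 0], [0, -0.05, 0]]]'

```text
clock: 12.5
position: [0.4641, 0.2586, 0.2228]
ee_rot: [2.32, 1.957, -0.174]
force: [0.4, 0.7, -2.2]
width: 0.171
gripper_force: 40.0
```

>>> send_rows --increments '[[0, [0.3, 0, -0.1], [0, -0.04, 0]], [0, [0.3, 0, -0.1], [0, -0.05, 0]], [0, [0.3, 0, -0.1], [0, -0.04, 0]], [0, [0.3, 0, -0.1], [0, -0.05, 0]], [0, [0.3, 0, -0.1], [0, -0.05, 0]]]'

```text
clock: 13.0
position: [0.4668, 0.2741, 0.2242]
ee_rot: [2.189, 1.845, -0.42]
force: [0.1, 1.3, -1.4]
width: 0.174
gripper_force: 40.0
```

>>> send_rows --increments '[[0, [0.4, 0, -0.1], [0, -0.05, 0]], [0, [0.3, 0, -0.1], [0, -0.04, 0]], [0, [0.3, 0, -0.2], [0, -0.05, 0]], [0, [0.3, 0, -0.2], [0, -0.05, 0]], [0, [0.4, 0, -0.1], [0, -0.05, 0]]]'

```text
clock: 13.5
position: [0.4699, 0.2924, 0.2226]
ee_rot: [2.036, 1.717, -0.651]
force: [0.0, 0.8, -1.8]
width: 0.17
gripper_force: 40.0
```

>>> send_rows --increments '[[0, [0, 0, 0], [0, 0, 0]], [0, [0, 0, 0], [0, 0, 0]], [0, [0, 0, 0], [0, 0, 0]], [0, [0, 0, 0], [0, 0, 0]], [0, [0, 0, 0], [0, 0, 0]]]'

```text
clock: 14.0
position: [0.4691, 0.2925, 0.2229]
ee_rot: [2.037, 1.719, -0.649]
force: [-0.3, 0.3, -1.8]
width: 0.174
gripper_force: 40.0
```

```bash
python3 - <<'E'
from h import *
o=arm.observe();print(o["position"],o["ee_rot"],o["width"],o["force"],o["joints"])
s=arm.get_image("side")[:,:,::-1];t=arm.get_image("top")[:,:,::-1]
cv2.imwrite("pics/c8.png",np.hstack([crop(s,200,70,100,120,4),crop(t,150,180,100,120,4)]))
E
```

```text
[0.46914591 0.2925201  0.22294675] [ 2.03714225  1.71878968 -0.64861193] 0.1739461462879601 [-0.30491307  0.29139888 -1.84594306] [-0.99504265  0.64063507  0.22672657  1.42580225  0.21500261  1.6011465
 -0.99604256]
```

View pics/c8.png

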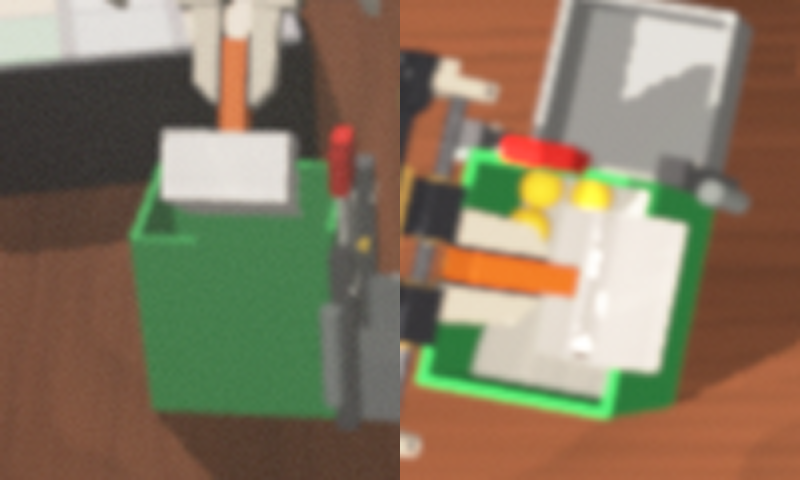

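All three balls are in the hopper by the gate, at (540,188), (592,193) and (530,222). Now I return the scoop.

```bash
python3 - <<'E'
from h import *
o=arm.observe();p=o["position"]
plan([(p+[0,-.03,.045],Rt(PD,.45),3),((.485,.20,.27),Rt(-.13,.15),5),((.565,.075,.18),Rt(-.03,0),5),((.598,.0275,.10),Rt(0,0),4),((.598,.0275,.068),Rt(0,0),3)])
E
```

```text
leg [0.469 0.263 0.268] total [ 0.    -0.03   0.045] [ 0.168 -0.025 -0.002]
[[-1.7, 0.2, -0.6], [0.0, 0.06, 0.0]]
[[-1.6, 0.2, -0.8], [0.0, 0.05, 0.0]]
[[-1.6, 0.1, -0.8], [0.0, 0.06, 0.0]]
leg [0.485 0.2   0.27 ] total [ 0.016 -0.063  0.002] [ 0.297 -0.041  0.038]
[[-1.1, 0.5, 0.5], [-0.0, 0.06, -0.01]]
[[-1.1, 0.5, 0.4], [-0.0, 0.06, -0.01]]
[[-1.1, 0.5, 0.3], [-0.0, 0.06, -0.01]]
[[-1.2, 0.5, 0.3], [-0.0, 0.06, -0.0]]
[[-1.2, 0.5, 0.2], [-0.01, 0.06, -0.01]]
leg [0.565 0.075 0.18 ] total [ 0.08  -0.125 -0.09 ] [ 0.149 -0.011  0.098]
[[-2.0, 1.9, 2.1], [-0.0, 0.03, -0.02]]
[[-2.1, 1.9, 2.1], [-0.0, 0.03, -0.02]]
[[-2.2, 1.8, 2.0], [-0.0, 0.03, -0.02]]
[[-2.2, 1.8, 1.9], [-0.0, 0.03, -0.02]]
[[-2.4, 1.7, 1.8], [-0.01, 0.03, -0.02]]
leg [0.598 0.028 0.1  ] total [ 0.033 -0.047 -0.08 ] [-0.001  0.003  0.028]
[[-1.2, 0.9, 2.0], [0.0, -0.0, -0.01]]
[[-1.2, 0.8, 2.0], [0.0, -0.0, -0.01]]
[[-1.1, 0.8, 2.0], [0.0, -0.0, -0.0]]
[[-1.2, 0.9, 2.1], [0.0, -0.0, -0.01]]
leg [0.598 0.028 0.068] total [-0.     0.    -0.032] [-0.001  0.003 -0.002]
[[0.0, -0.0, 1.1], [0.0, -0.0, 0.0]]
[[0.0, -0.0, 1.0], [0.0, -0.0, 0.0]]
[[0.0, -0.0, 1.1], [0.0, -0.0, 0.0]]
```

>>> send_rows --increments '[[0, [-1.7, 0.2, -0.6], [0, 0.06, 0]], [0, [-1.6, 0.2, -0.8], [0, 0.05, 0]], [0, [-1.6, 0.1, -0.8], [0, 0.06, 0]], [0, [-1.1, 0.5, 0.5], [0, 0.06, -0.01]], [0, [-1.1, 0.5, 0.4], [0, 0.06, -0.01]]]'

```text
clock: 14.6
position: [0.475, 0.2375, 0.2688]
ee_rot: [2.202, 1.899, -0.367]
force: [1.0, -1.0, -1.2]
width: 0.168
gripper_force: 40.0
```

>>> send_rows --increments '[[0, [-1.1, 0.5, 0.3], [0, 0.06, -0.01]], [0, [-1.2, 0.5, 0.3], [0, 0.06, 0]], [0, [-1.2, 0.5, 0.2], [-0.01, 0.06, -0.01]], [0, [-2.0, 1.9, 2.1], [0, 0.03, -0.02]], [0, [-2.1, 1.9, 2.1], [0, 0.03, -0.02]]]'

```text
clock: 15.1
position: [0.5173, 0.1491, 0.2341]
ee_rot: [2.271, 2.084, -0.102]
force: [0.8, 2.4, -0.7]
width: 0.176
gripper_force: 40.0
```

>>> send_rows --increments '[[0, [-2.2, 1.8, 2.0], [0, 0.03, -0.02]], [0, [-2.2, 1.8, 1.9], [0, 0.03, -0.02]], [0, [-2.4, 1.7, 1.8], [-0.01, 0.03, -0.02]], [0, [0, 0, 0], [0, 0, 0]], [0, [0, 0, 0], [0, 0, 0]]]'

```text
clock: 15.6
position: [0.5643, 0.0737, 0.18]
ee_rot: [2.254, 2.186, 0.001]
force: [0.2, 1.2, -1.9]
width: 0.175
gripper_force: 40.0
```

```bash
python3 - <<'E'
from h import *
plan([((.598,.0275,.10),Rt(0,0),4),((.598,.0275,.067),Rt(0,0),4)])
E
```

```text
leg [0.598 0.028 0.1  ] total [ 0.034 -0.046 -0.08 ] [0.001 0.002 0.03 ]
[[-1.1, 0.9, 2.0], [0.0, 0.0, -0.01]]
[[-1.1, 0.9, 2.0], [0.0, 0.0, -0.01]]
[[-1.2, 0.8, 2.0], [0.0, 0.0, -0.01]]
[[-1.2, 0.8, 2.0], [0.0, 0.0, -0.0]]
leg [0.598 0.028 0.067] total [ 0.     0.    -0.033] [0.001 0.002 0.   ]
[[0.0, 0.0, 0.8], [0.0, 0.0, -0.0]]
[[0.0, 0.0, 0.8], [0.0, 0.0, -0.0]]
[[0.0, 0.0, 0.9], [0.0, 0.0, -0.0]]
[[0.0, 0.0, 0.8], [0.0, 0.0, -0.0]]
```

>>> send_rows --increments '[[0, [-1.1, 0.9, 2.0], [0, 0, -0.01]], [0, [-1.1, 0.9, 2.0], [0, 0, -0.01]], [0, [-1.2, 0.8, 2.0], [0, 0, -0.01]], [0, [-1.2, 0.8, 2.0], [0, 0, 0]], [0, [0, 0, 0.8], [0, 0, 0]]]'

```text
clock: 16.1
position: [0.5982, 0.0282, 0.0913]
ee_rot: [2.218, 2.222, 0.001]
force: [-0.4, -1.0, -1.7]
width: 0.173
gripper_force: 40.0
```

>>> send_rows --increments '[[0, [0, 0, 0.8], [0, 0, 0]], [0, [0, 0, 0.8], [0, 0, 0]], [0, [0, 0, 0.6], [0, 0, 0]], [0, [0, 0, 0], [0, 0, 0]], [0, [0, 0, 0], [0, 0, 0]]]'

```text
clock: 16.6
position: [0.5984, 0.0289, 0.0707]
ee_rot: [2.217, 2.223, 0.004]
force: [0.1, 1.1, -1.3]
width: 0.171
gripper_force: 40.0
```

>>> send_rows --increments '[[0, [0, 0, 0.3], [0, 0, 0]], [0, [0, 0, 0.2], [0, 0, 0]], [0, [0, 0, 0.1], [0, 0, 0]], [0, [0, 0, 0], [0, 0, 0]]]'

```text
clock: 17.0
position: [0.5985, 0.0285, 0.0647]
ee_rot: [2.218, 2.222, 0.004]
force: [-1.1, 0.0, 2.7]
width: 0.174
gripper_force: 40.0
```

>>> send_rows --increments '[[9.18, [0, 0, 0], [0, 0, 0]], [9.18, [0, 0, 0], [0, 0, 0]], [9.18, [0, 0, 0], [0, 0, 0]], [9.18, [0, 0, 0], [0, 0, 0]], [9.18, [0, 0, 0], [0, 0, 0]]]'

```text
clock: 17.5
position: [0.5984, 0.0285, 0.0644]
ee_rot: [2.217, 2.222, 0.003]
force: [0.1, 0.5, -0.3]
width: 0.56
gripper_force: 0.0
```

>>> send_rows --increments '[[9.18, [0, 0, 0], [0, 0, 0]], [9.18, [0, 0, 0], [0, 0, 0]], [9.18, [0, 0, -2.0], [0, 0, 0]], [9.18, [0, 0, -4.0], [0, 0, 0]], [9.18, [0, 0, -4.5], [0, 0, 0]]]'

```text
clock: 18.0
position: [0.597, 0.0284, 0.1694]
ee_rot: [2.219, 2.224, -0.001]
force: [1.3, -0.3, -0.3]
width: 0.978
gripper_force: 0.0
```

>>> send_rows --increments '[[9.18, [0, 0, -5.0], [0, 0, 0]], [9.18, [0, 0, -5.0], [0, 0, 0]], [9.18, [0, 0, 0], [0, 0, 0]]]'

```text
clock: 18.3
position: [0.6012, 0.0285, 0.277]
ee_rot: [2.213, 2.217, 0.018]
force: [0.9, -0.8, 1.1]
width: 1.005
gripper_force: 0.0
```

```bash
python3 - <<'E'
from h import *
np.set_printoptions(precision=4,suppress=True)
s=arm.get_image("side")[:,:,::-1];t=arm.get_image("top")[:,:,::-1]
s0=cv2.imread("pics/side0.png");t0=cv2.imread("pics/top0.png")
def tabtop(im,x,y,w,h):
    m=cv2.inRange(cv2.cvtColor(im,cv2.COLOR_BGR2HSV)[y:y+h,x:x+w],(0,150,120),(6,255,255));c,_=cv2.findContours(m,0,2);c=max(c,key=cv2.contourArea)+[x,y]
    r=cv2.minAreaRect(c);return r,cv2.boxPoints(r)
print(tabtop(t0,170,205,35,20));print(tabtop(s0,275,95,20,30))
# predicted tab: 8 corners projection from disp frame
for xc in(.066,.070,.074):
    X=np.array([disp(xc+a,b,c) for a in(-.007,.007) for b in(-.02,.02) for c in(.155,.189)])
    for n in("top","side"):
        q=proj(n,X);print(xc,n,"bbox",q.min(0),q.max(0))
m=lambda im,x,y,w,h:cv2.boundingRect(cv2.inRange(cv2.cvtColor(im,cv2.COLOR_BGR2HSV)[y:y+h,x:x+w],(0,150,120),(6,255,255)))
print("bbox top",m(t0,170,205,35,20),"+170,205  side",m(s0,275,95,20,30),"+275,95")
cv2.imwrite("pics/c9.png",np.hstack([crop(s,230,80,110,160,4),crop(t,150,180,60,60,6)[:640].repeat(1,0) if 0 else cv2.resize(t[170:250,150:230],(320,320)).repeat(2,0)[:640:1]]))
cv2.imwrite("pics/c9.png",crop(s,220,80,120,160,3.7))
E
```

```text
(((185.33529663085938, 217.7411651611328), (21.801511764526367, 6.507914066314697), 12.52880859375), array([[173.9882, 218.5529],
       [175.4   , 212.2   ],
       [196.6824, 216.9294],
       [195.2706, 223.2823]], dtype=float32))
(((285.0, 109.0), (16.0, 6.0), 90.0), array([[282., 101.],
       [288., 101.],
       [288., 117.],
       [282., 117.]], dtype=float32))
0.066 top bbox [174.2624 214.0486] [198.5692 224.9323]
0.066 side bbox [279.986  101.4077] [287.4767 120.365 ]
0.07 top bbox [174.6687 212.227 ] [198.9449 223.163 ]
0.07 side bbox [281.51  101.455] [288.94   120.4159]
0.074 top bbox [175.0746 210.4078] [199.3202 221.3959]
0.074 side bbox [283.0346 101.5024] [290.4038 120.4669]
bbox top (5, 8, 22, 9) +170,205  side (7, 6, 7, 17) +275,95
```

View pics/c9.png

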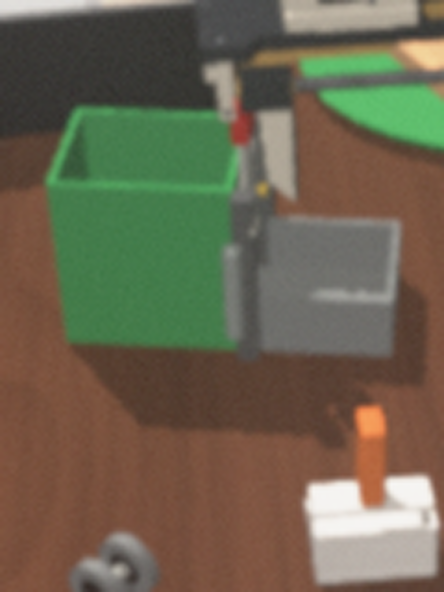

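The scoop stands upright and free, with its post at (371,450). The tab at (240,127) and the pointer at (262,188) are where predicted, so the tab is at dispenser x = 70 mm.

```bash
python3 - <<'E'
from h import *
print(arm.observe()["position"])
plan([(disp(.07,.001,.265),Rt(PD),9),(disp(.07,.001,.155),Rt(PD),5)])
E
```

```text
[0.59837906 0.02860638 0.27086536]
leg [0.537 0.303 0.265] total [-0.061  0.275 -0.006] [ 0.     0.006 -0.172]
[[3.1, -0.7, 0.1], [0.0, -0.0, 0.02]]
[[3.0, -0.7, 0.1], [0.0, -0.0, 0.02]]
[[3.0, -0.8, 0.1], [0.0, -0.0, 0.02]]
[[3.0, -0.9, 0.0], [0.0, -0.0, 0.02]]
[[3.0, -0.9, 0.1], [0.0, -0.0, 0.02]]
[[3.0, -1.0, 0.0], [0.0, -0.0, 0.02]]
[[2.9, -1.0, 0.1], [0.0, -0.0, 0.02]]
[[2.9, -1.1, 0.0], [0.0, -0.0, 0.02]]
[[3.0, -1.1, 0.1], [0.01, -0.0, 0.01]]
leg [0.537 0.303 0.155] total [-0.   -0.   -0.11] [-0.002 -0.004 -0.002]
[[-0.0, 0.0, 2.2], [-0.0, -0.0, 0.0]]
[[-0.0, 0.0, 2.2], [-0.0, -0.0, 0.0]]
[[-0.0, 0.0, 2.2], [-0.0, -0.0, 0.0]]
[[-0.0, 0.0, 2.2], [-0.0, -0.0, 0.0]]
[[-0.1, 0.0, 2.2], [-0.0, -0.0, 0.0]]
```

>>> send_rows --increments '[[9.18, [3.1, -0.7, 0.1], [0, 0, 0.02]], [9.18, [3.0, -0.7, 0.1], [0, 0, 0.02]], [9.18, [3.0, -0.8, 0.1], [0, 0, 0.02]], [9.18, [3.0, -0.9, 0], [0, 0, 0.02]], [9.18, [3.0, -0.9, 0.1], [0, 0, 0.02]]]' --force 50

```text
clock: 18.9
position: [0.5622, 0.1819, 0.2635]
ee_rot: [2.327, 2.109, -0.001]
force: [0.1, 0.6, -0.2]
width: 1.0
gripper_force: 0.0
```

>>> send_rows --increments '[[9.18, [3.0, -1.0, 0], [0, 0, 0.02]], [9.18, [2.9, -1.0, 0.1], [0, 0, 0.02]], [9.18, [2.9, -1.1, 0], [0, 0, 0.02]], [9.18, [3.0, -1.1, 0.1], [0, 0, 0.01]], [9.18, [0, 0, 0], [0, 0, 0]]]'

```text
clock: 19.4
position: [0.5336, 0.3088, 0.2607]
ee_rot: [-2.392, -2.035, 0.001]
force: [-0.1, 0.2, 0.1]
width: 0.999
gripper_force: 0.0
```

>>> send_rows --increments '[[9.18, [0, 0, 0], [0, 0, 0]], [9.18, [0, 0, 0], [0, 0, 0]]]'

```text
clock: 19.6
position: [0.5369, 0.3019, 0.2622]
ee_rot: [2.399, 2.024, 0.0]
force: [-0.2, -0.2, 0.7]
width: 1.002
gripper_force: 0.0
```

```bash
python3 - <<'E'
from h import *
o=arm.observe();print(o["position"],o["ee_rot"],o["joints"])
plan([(disp(.07,.001,.154),Rt(PD),5)])
E
```

```text
[0.53694982 0.30190241 0.2621828 ] [2.39905866e+00 2.02436987e+00 3.40142692e-04] [-0.72290597  0.39350232  0.1758185   1.55602979 -0.06939644  1.19777679
 -0.70399986]
leg [0.537 0.303 0.154] total [ 0.     0.001 -0.108] [ 0.002  0.002 -0.001]
[[0.0, -0.0, 2.2], [0.0, 0.0, 0.0]]
[[0.0, -0.0, 2.2], [0.0, 0.0, 0.0]]
[[0.0, -0.0, 2.1], [0.0, 0.0, 0.0]]
[[0.1, -0.0, 2.2], [0.0, 0.0, 0.0]]
[[0.0, -0.0, 2.1], [0.0, 0.0, 0.0]]
```

>>> send_rows --increments '[[9.18, [0, 0, 2.2], [0, 0, 0]], [9.18, [0, 0, 2.2], [0, 0, 0]], [9.18, [0, 0, 2.2], [0, 0, 0]], [9.18, [0, 0, 2.2], [0, 0, 0]], [9.18, [0, 0, 1.9], [0, 0, 0]]]'

```text
clock: 20.1
position: [0.5374, 0.3014, 0.1549]
ee_rot: [2.4, 2.023, 0.002]
force: [-0.9, -0.7, 0.2]
width: 1.0
gripper_force: 0.0
```

>>> send_rows --increments '[[4, [0, 0, 0], [0, 0, 0]], [3, [0, 0, 0], [0, 0, 0]], [2, [0, 0, 0], [0, 0, 0]], [0, [0, 0, 0], [0, 0, 0]], [0, [0, 0, 0], [0, 0, 0]]]'

```text
clock: 20.6
position: [0.5376, 0.3036, 0.157]
ee_rot: [2.398, 2.026, 0.006]
force: [-0.5, -0.6, -0.1]
width: 0.615
gripper_force: 0.0
```

>>> send_rows --increments '[[0, [0, 0, 0], [0, 0, 0]], [0, [0, 0, 0], [0, 0, 0]], [0, [0, 0, 0], [0, 0, 0]], [0, [0, 0, 0], [0, 0, 0]], [0, [0, 0, 0], [0, 0, 0]]]'

```text
clock: 21.1
position: [0.5371, 0.3034, 0.1561]
ee_rot: [2.398, 2.026, 0.003]
force: [-2.1, 0.0, -0.5]
width: 0.179
gripper_force: 2.6
```

>>> send_rows --increments '[[0, [0, 0, 0], [0, 0, 0]], [0, [0, 0, 0], [0, 0, 0]], [0, [0, 0, 0], [0, 0, 0]]]'

```text
clock: 21.4
position: [0.536, 0.3036, 0.1561]
ee_rot: [2.399, 2.027, 0.001]
force: [-6.1, -0.4, 4.3]
width: 0.146
gripper_force: 50.0
```

>>> send_rows --increments '[[0, [0, -0.1, -0.5], [0, 0, 0]], [0, [0, 0, -0.7], [0, 0, 0]], [0, [0, 0, -0.7], [0, 0, 0]], [0, [0, 0, -0.7], [0, 0, 0]], [0, [0, 0, -0.5], [0, 0, 0]]]'

```text
clock: 21.9
position: [0.5359, 0.3036, 0.1876]
ee_rot: [2.398, 2.026, 0.003]
force: [-0.0, 3.0, -9.1]
width: 0.151
gripper_force: 50.0
```

>>> send_rows --increments '[[0, [0, 0, -0.3], [0, 0, 0]], [0, [0, 0, 0], [0, 0, 0]], [0, [0, 0, 0], [0, 0, 0]]]'

```text
clock: 22.2
position: [0.5359, 0.3036, 0.1899]
ee_rot: [2.398, 2.026, 0.003]
force: [0.7, 3.1, -7.7]
width: 0.147
gripper_force: 50.0
```

>>> send_rows --increments '[[0, [0, 0, -0.1], [0, 0, 0]], [0, [0, 0, 0], [0, 0, 0]], [0, [0, 0, 0], [0, 0, 0]], [0, [0, 0, 0], [0, 0, 0]], [0, [0, 0, 0], [0, 0, 0]]]'

```text
clock: 22.7
position: [0.5359, 0.3036, 0.191]
ee_rot: [2.398, 2.026, 0.003]
force: [-0.7, 2.3, -10.0]
width: 0.15
gripper_force: 50.0
```

```bash
python3 - <<'E'
from h import *
o=arm.observe();print(o["position"],o["force"],o["width"])
s=arm.get_image("side")[:,:,::-1];t=arm.get_image("top")[:,:,::-1]
for n,im in(("s",s[90:200,230:340]),("t",t[160:300,140:260])):
    m=cv2.inRange(cv2.cvtColor(im,cv2.COLOR_BGR2HSV),(18,110,90),(36,255,255));k,_,st,c=cv2.connectedComponentsWithStats(m)
    print(n,[(st[i].tolist(),c[i].round(1)) for i in range(1,k)])
cv2.imwrite("pics/c10.png",np.hstack([crop(s,270,90,65,100,6),crop(t,160,160,66,100,6)]))
for xx in(.075,.08,.085): print(xx,proj("side",np.array([disp(xx,-.06,z) for z in(.08,.115)])).round(1).tolist())
E
```

```text
[0.53593165 0.30358784 0.19101043] [ -0.70201165   2.33171017 -10.04723236] 0.15027060156495942
s [([59, 29, 3, 3, 7], array([60., 30.])), ([62, 57, 9, 8, 56], array([65.9, 60.4])), ([81, 58, 14, 12, 108], array([87.9, 63.8])), ([6, 77, 1, 1, 1], array([ 6., 77.]))]
t [([56, 22, 20, 18, 176], array([65.5, 30.2])), ([50, 49, 10, 10, 74], array([54.4, 53.3])), ([50, 61, 1, 1, 1], array([50., 61.])), ([72, 61, 3, 1, 3], array([73., 61.])), ([88, 75, 1, 3, 3], array([88., 76.])), ([87, 81, 1, 1, 1], array([87., 81.])), ([85, 91, 1, 1, 1], array([85., 91.])), ([15, 103, 1, 3, 3], array([ 15., 104.])), ([82, 104, 1, 2, 2], array([ 82. , 104.5])), ([14, 107, 1, 4, 4], array([ 14. , 108.5])), ([81, 109, 1, 2, 2], array([ 81. , 109.5])), ([13, 112, 2, 5, 5], array([ 13.2, 114. ])), ([80, 114, 1, 1, 1], array([ 80., 114.])), ([16, 117, 4, 1, 4], array([ 17.5, 117. ])), ([21, 118, 4, 1, 4], array([ 22.5, 118. ])), ([27, 119, 4, 1, 4], array([ 28.5, 119. ])), ([73, 119, 7, 4, 7], array([ 76. , 121.1])), ([32, 120, 4, 1, 4], array([ 33.5, 120. ])), ([37, 121, 5, 1, 5], array([ 39., 121.])), ([43, 122, 4, 1, 4], array([ 44.5, 122. ])), ([48, 123, 5, 1, 5], array([ 50., 123.])), ([67, 123, 4, 1, 4], array([ 68.5, 123. ])), ([54, 124, 4, 1, 4], array([ 55.5, 124. ])), ([59, 124, 6, 2, 6], array([ 61.5, 124.7]))]
0.075 [[286.0, 152.4], [285.5, 141.4]]
0.08 [[287.8, 152.5], [287.3, 141.4]]
0.085 [[289.7, 152.5], [289.2, 141.5]]
```

View pics/c10.png

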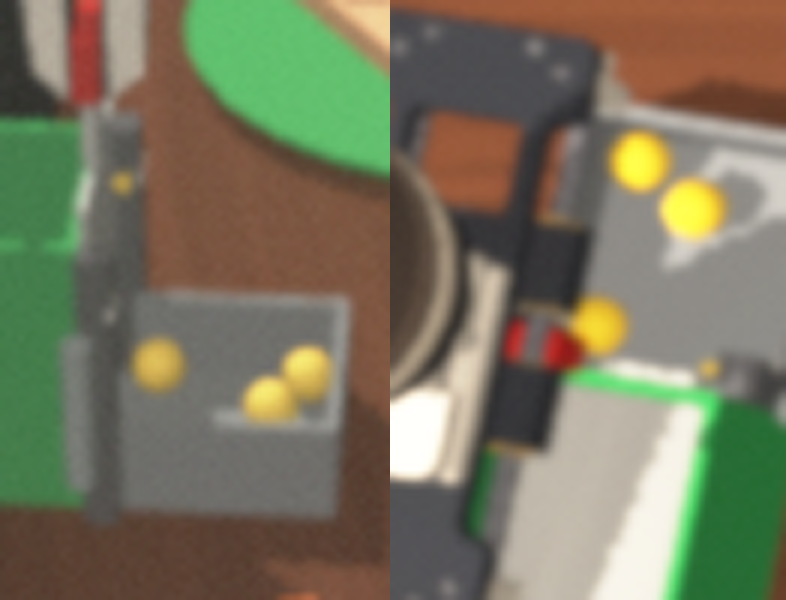

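All three balls are in the tray. In the side half they are at (158,365), (270,398) and (307,372). The far pointer (122,183) is level with its white mark (138,180). I'll check once, without a picture view, where the ball nearest the gate lies and whether the pose is steady.

>>> send_rows --increments '[[0, [0, 0, 0], [0, 0, 0]], [0, [0, 0, 0], [0, 0, 0]], [0, [0, 0, 0], [0, 0, 0]], [0, [0, 0, 0], [0, 0, 0]], [0, [0, 0, 0], [0, 0, 0]]]'

```text
clock: 23.3
position: [0.5359, 0.3036, 0.1911]
ee_rot: [2.398, 2.026, 0.003]
force: [-2.1, 3.3, -9.8]
width: 0.15
gripper_force: 50.0
```

```bash
python3 - <<'E'
from h import *
o=arm.observe();print(o["position"],o["force"],o["width"])
s=arm.get_image("side")[:,:,::-1];t=arm.get_image("top")[:,:,::-1]
for n,im,x0,y0,w,h in(("side",s,275,100,60,70),("top",t,180,170,60,60)):
    m=cv2.inRange(cv2.cvtColor(im,cv2.COLOR_BGR2HSV)[y0:y0+h,x0:x0+w],(18,110,90),(36,255,255));k,_,st,c=cv2.connectedComponentsWithStats(m)
    for i in range(1,k):
        if st[i][4]>4:
            X=plane(n,c[i]+[x0,y0],.019)[:2]-H; R=np.array([[np.cos(PD),np.sin(PD)],[-np.sin(PD),np.cos(PD)]])
            print(n,st[i][4],(c[i]+[x0,y0]).round(1),"disp",(R@X).round(3))
print(proj("side",np.array([disp(x,.06,.115) for x in(.08,.085)])))
E
```

```text
[0.53593318 0.30356727 0.19111219] [-2.07800976  3.34390701 -9.84546462] 0.15023095137977646
side 8 [290.1 120.1] disp [0.055 0.213]
side 56 [295.9 150.4] disp [0.091 0.041]
side 107 [317.8 153.9] disp [0.156 0.027]
top 175 [205.5 190.3] disp [0.156 0.021]
top 73 [194.4 213.4] disp [0.092 0.037]
[[291.98471351 118.38427469]
 [293.73777761 118.44340624]]
```

```bash
python3 -c "
from cell import arm
print(arm.sign_off())"
```

```text
the job is handed in; nothing more can be done
None
```

The job is handed in: all three balls are in the tray, the scoop stands upright and free on the bench, and the gripper is holding the gate at about 35 mm (half travel).

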